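# Seat a round bar in the V-stop of a bench laser micrometer

### The job

Take the bare steel bar from the blue rack and stand it upright on the base plate of the laser micrometer, in front of the V-stop and clear of it. Then slide it along the plate into the V until it settles fully home against both faces, keep it pressed there for a second with a steady push of about 12 N (15 N would upset the stop's setting), and let go, leaving it seated and upright. Leave the other bars, the jar and the ring where they are.

Things in the scene. Friction and masses are not known exactly. Their poses are not given: they have to be found in the camera images.
- steel_bar_center (a point): Centre (half-way up) of the bare grey steel bar to be measured: an upright solid cylinder, 36 mm in diameter, 60 mm tall, 0.35 to 0.6 kg. z runs along its axis; its turn about z means nothing. It starts standing in one of the three pockets of the blue rack.
- v_seat (a point): On the top face of the micrometer's base plate, 20 mm above the bench: where the axis of the seated bar stands (a seated bar's centre is 30 mm above it). x points level into the V along its middle: the direction to push; y left, z up. The V's apex is 25.5 mm ahead (+x); its mouth opens to -x, its tips ending about 1 mm ahead of this point. The plate goes on, flat and empty, 95 mm behind (-x).
- gauge: The laser micrometer, fixed to the bench: aluminium base plate 160 (x) x 330 (y) x 20 mm, carrying the dark V-stop (72 mm wide, 28 mm tall over the plate) and, left and right, two white heads, 90 mm tall over the plate, 110 mm along x, 106 mm from the middle. Origin: centre of the plate's underside, 15 mm behind the seat; same axes as the seat. The bar drags on the plate with 0.5 to 1.5 N
- v_left: The left (+y) hardened steel face plate of the V-stop: 30 x 9 x 28 mm tall, standing upright at 45 degrees to the push. Origin: centre of its underside, on the base plate. x of this frame runs along the plate; its working face, ground and lightly oiled like the base plate (friction 0.14 to 0.24), is the one on its -y side. Rigid.
- v_right: The right (-y) face plate of the V-stop, the mirror image of the left one: its working face is the one on its +y side. The two faces stand at 90 degrees to one another. Pushed level with 12 N, a centred bar bears on each face with about 7 N; one off centre meets one face first, presses sideways, and slides home if the hand gives way to it.
- rack: Fixed blue plastic rack, 210 x 80 mm, with three pockets in a row along its x, their centres 67 mm apart (the middle one at the rack's centre). Origin: centre of its underside. The bars stand on its floor, 5 mm over the bench; its rim and dividers are 14 mm tall over the bench and 5 mm thick.
- brass_bar_center (a point): Centre of a yellow brass bar of the same size in the rack: leave it.
- copper_bar_center (a point): Centre of a reddish copper bar of the same size in the rack: leave it.
- jar: Amber jar with a black cap, 60 mm in diameter and 85 mm tall, standing on the bench; origin at the centre of its underside: leave it.
- master_ring: Dark steel setting ring, 64 mm outside and 36 mm inside diameter, 20 mm tall, lying on the bench; origin at the centre of its underside: leave it.
Mind the look-alikes: they are no part of the job. What is shaped like the part that bears steel_bar_center but green is not meant.

How it is judged:
On the way, in this order (a step that is already met when the one before it is completed fails the run):
1. the steel bar stands upright on the base plate in front of the V-stop, touching neither face (z of steel_bar_center in the frame of v_seat between 0.028 and 0.0325 m and x of steel_bar_center in the frame of v_seat between -0.09 and -0.004 m and angle between steel_bar_center's own z axis and vertical below 0.06 rad and contact force between steel_bar and v_left below 0.2 N and contact force between steel_bar and v_right below 0.2 N), for 0.2 s.
2. the bar is pressed home, bearing on both faces with at least 4 N each for 0.4 s (contact force between steel_bar and v_left above 4 N and contact force between steel_bar and v_right above 4 N and angle between steel_bar_center's own z axis and vertical below 0.05 rad), for 0.4 s.
At the end, for the whole second after the job is handed in: The steel bar stands at rest on the base plate, upright within 0.03 rad, its axis within 1.5 mm of the seated point along and across the V, released; the brass and copper bars, the jar and the ring are within 15 mm of where they began (x of steel_bar_center in the frame of v_seat between -0.0015 and 0.0015 m and y of steel_bar_center in the frame of v_seat between -0.0015 and 0.0015 m and z of steel_bar_center in the frame of v_seat below 0.032 m and angle between steel_bar_center's own z axis and vertical below 0.03 rad and linear speed of steel_bar below 0.01 m/s and distance of each of brass_bar_center, copper_bar_center, jar, master_ring from where it was at the start of the episode below 0.015 m); the robot touches nothing.
It fails at once if a face of the V-stop is pressed by the bar with more than 10 N (contact force between steel_bar and v_left above 10 N or contact force between steel_bar and v_right above 10 N).
It fails at once if another bar, the jar or the ring is shifted by more than 15 mm (distance of any of brass_bar_center, copper_bar_center, jar, master_ring from where it was at the start of the episode above 0.015 m).
It also fails if it takes over 54 s, if anything falls off the work surface, if the arm or the gripper's body presses on something with over 40 N, if the wrist force passes 120 N, or if a joint passes its speed limit or range.

### The arm

A 6-joint arm with a two-finger parallel gripper is mounted at the origin on the work surface. World frame = base frame: x ahead of the robot, y to its left, z up, the work surface at z = 0. Lengths are in m, angles in rad, forces in N, time in s.
With the tool pointing down it reaches from about 0.325 to 0.9 m from the base axis. Payload 3.5 kg.
Tool frame: the origin (TCP) lies at the very end of the fingers, on their centre line; the grasp point (between the pads) lies 19 mm behind it (manip.grip_point_offset is the distance from the TCP to the grasp point, in m); z points along the fingers, y is the line along which they close (so a half turn about z gives the same grasp; the last joint's range is limited). The gripper opens to 85 mm and grips with 20 to 120 N. Pads are 22 mm wide; open, the fingers measure 114 mm over their backs; the gripper's body (76 mm by 85 mm) begins 54 mm behind the grasp point. The pads swing forward as they close: fully open they stand 13 mm farther back than shut.
Start: joints at [-1.424, 0.276, -0.026, 1.268, 0, 1.467], TCP at [0.154, -0.606, 0.231] pointing down, gripper open.
Joint ranges: [-3.12, 3.12], [-0.85, 1.88], [-1.08, 1.24], [-1.95, 2.15], [-1.57, 1.53], [-3.14, 3.14]. Speed limits (rad/s): [2.57, 2.57, 3.14, 3.14, 3.14, 3.14].

### API

Orientations are given as a unit quaternion [w, x, y, z].
In Python, from plant import manip gives the robot as it stands. Calls block until the motion is done:
- manip.goto(position, orientation): joint-space move of the TCP to a pose.
- manip.line_to(position, attitude=None, feed=0.15): straight line of the TCP; attitude=None keeps the orientation; feed is the mean speed in m/s.
- manip.move_j(angles): joint-space move.
- manip.set_gripper(opening, grasp_force=None): opening from 0.0 (shut) to 1.0 (fully open); grasp_force is the grip in N (None keeps the last); returns when the fingers have stopped.
- manip.pause(seconds).
- manip.solve_ik(position, orientation): joint angles nearest the present ones, or None.
- manip.get_obs(): the state.
- manip.snapshot(name): name is "side" or "top"; returns a dict with "img" (420x560x3 uint8, blue, green, red), "fx", "fy", "cx", "cy" (pixels), "position" and "attitude" of the camera in the world. Camera axes: x right, y down, z forward; pixel columns grow to the right and rows downward; lengths in m; the calibration is good to about 2 mm. A picture is of the moment at which its call begins. There is no depth.
A pose or a line that the arm cannot do raises manip.Unreachable and nothing moves.
- manip.finish_job(): hands the job in; it is judged then, once.
The state is a dict: "t": time; "q": joint angles; "dq": joint speeds; "effort": joint torques, N m; "ee_pos": TCP position; "eef_rot": TCP orientation; "force": force on the tool from outside, world axes, zero at the start; "moment": the same for the moment, N m; "gripper_width": opening from 0.0 (shut) to 1.0 (fully open); "gripper_force": force on a finger pad.
Only numpy, scipy, OpenCV 4.12 (cv2) and the standard library are available. Lean on these libraries where they do the work, as an engineer would, in place of code of your own. Each camera call takes 0.05 s, during which the arm holds its last target. There are 200 camera calls.

## Working session

There is one attempt and no reset: what is moved stays moved. The work goes in short steps, each a Python script; the robot and the scene stay as the last script left them, time stands still between calls to the robot, and variables do not carry over. Pictures are saved under pics/ and viewed, at most 10 in all, crops included, and the job is handed in when it is done.

```bash
ls; mkdir -p pics; python3 - <<'E'
from plant import manip
import cv2,numpy as np
for n in("top","side"):
    s=manip.snapshot(n); cv2.imwrite(f"pics/{n}0.png",s["img"]); print({k:v for k,v in s.items() if k!="img"})
o=manip.get_obs();print(o)
E
```

```text
pics
{'fx': 496.79939767973923, 'fy': 496.79939767973923, 'cx': 277.7026413829152, 'cy': 209.75328312974048, 'position': array([0.36980359, 0.00506178, 1.32060727]), 'attitude': array([ 0.05890309, -0.70168532,  0.7075391 , -0.05963693])}
{'fx': 452.5425053119637, 'fy': 452.5425053119637, 'cx': 275.9031685785222, 'cy': 206.40587575543503, 'position': array([0.23610824, 0.74475992, 0.7059681 ]), 'attitude': array([ 0.09423416, -0.18647433,  0.88139352, -0.42366581])}
{'t': 0.1, 'q': array([-1.42443203e+00,  2.77088365e-01, -2.77696570e-02,  1.26799637e+00,
        1.78279992e-05,  1.46738354e+00]), 'dq': array([-0.00182595, -0.00263883,  0.00195173, -0.00035853, -0.00071589,
        0.00102775]), 'effort': array([ 2.22407498e-04, -4.46708643e+01,  2.96128964e+01,  8.45526753e-03,
       -7.50013555e-05,  2.87161281e-07]), 'ee_pos': array([ 0.1543751 , -0.6048953 ,  0.23023979]), 'eef_rot': array([-1.02898673e-03,  9.92211033e-01,  1.24564068e-01, -1.31856150e-05]), 'force': array([-0.89072657,  0.18300059, -0.45675905]), 'moment': array([-0.0165662 ,  0.005128  ,  0.00407589]), 'gripper_force': 0.0, 'gripper_width': 1.0046018159921724}
```

View pics/top0.png

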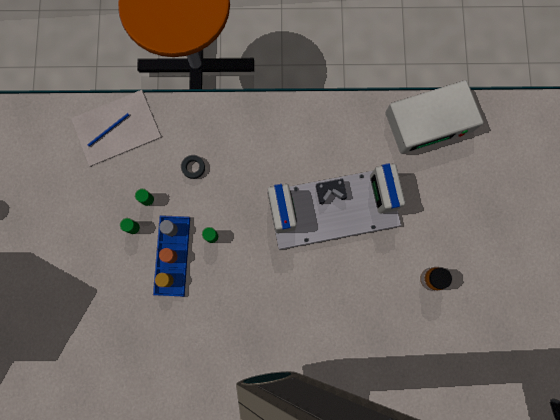

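View pics/side0.png

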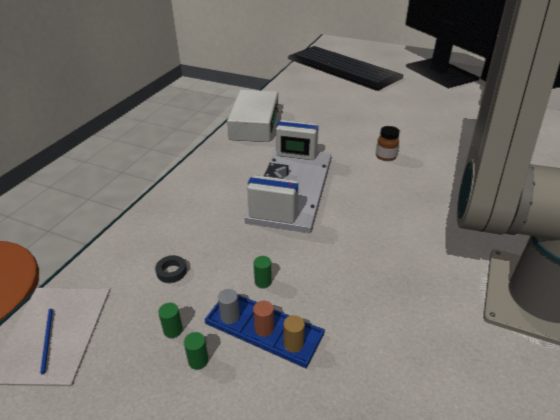

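The top view shows the steel bar at (168,228) at the end of the blue rack. The gauge is at about (335,207), with the V at (331,192) opening downward, towards the robot. Green decoys stand at (145,197), (130,226) and (210,235). Next I'll enlarge the parts I need and calculate rough positions.

```bash
cat > h.py <<'E'
import cv2,numpy as np
from scipy.spatial.transform import Rotation as R
def rot(q): return R.from_quat([q[1],q[2],q[3],q[0]]).as_matrix()
def ray(s,uv,z):
    d=rot(s["attitude"])@[(uv[0]-s["cx"])/s["fx"],(uv[1]-s["cy"])/s["fy"],1.]
    p=np.array(s["position"]); return p+d*(z-p[2])/d[2]
def proj(s,P):
    c=rot(s["attitude"]).T@(np.array(P)-s["position"]); return np.array([s["fx"]*c[0]/c[2]+s["cx"],s["fy"]*c[1]/c[2]+s["cy"]])
E
python3 - <<'E'
from plant import manip
from h import *
import pickle
t=manip.snapshot("top");s=manip.snapshot("side");pickle.dump((t,s),open("s.pkl","wb"))
a=t["img"][205:305,145:205];b=t["img"][155:255,265:410]
c=s["img"][280:365,200:330];d=s["img"][115:230,240:340]
f=lambda i,w,h:cv2.resize(i,(w,h),interpolation=cv2.INTER_CUBIC)
out=np.zeros((600,800,3),np.uint8)
out[:300,:180]=f(a,180,300)
out[:400,200:780]=f(b,580,400)
cv2.imwrite("pics/c1.png",out)
for n,uv,z in[("steel",(168,227),.065),("V",(331,195),.048),("gFL",(282,249),.02),("gFR",(403,226),.02)]:print(n,ray(t,uv,z).round(4))
E
```

```text
steel [0.5403 0.2828 0.065 ]
V [ 0.6233 -0.1367  0.048 ]
gFL [ 0.4858 -0.0076  0.02  ]
gFR [ 0.5439 -0.3277  0.02  ]
```

View pics/c1.png

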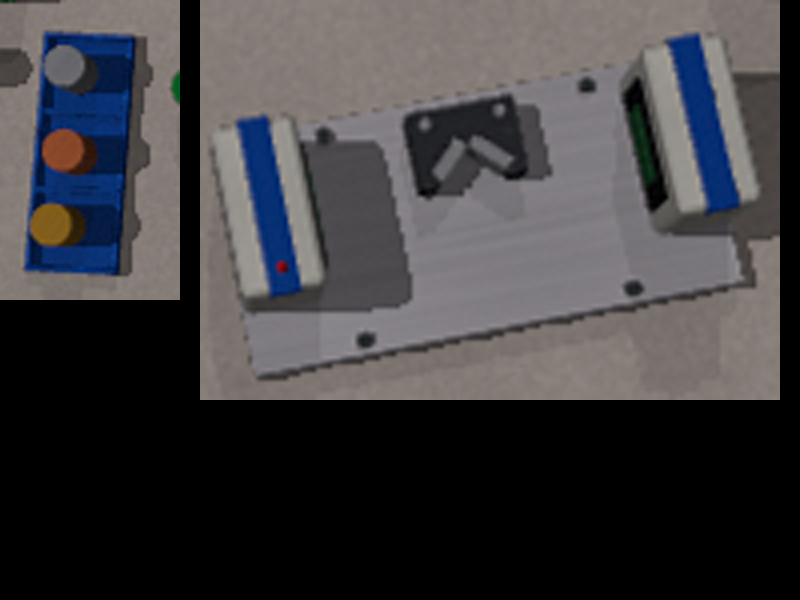

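The enlarged crop shows the steel top face centred at about (167,227). The plate's front corners are near (279.5,249.5) and (400.5,226), and the inner apex of the V is near (332,191). Next I'll refine these by segmentation.

```bash
python3 - <<'E'
from h import *
import pickle
t,s=pickle.load(open("s.pkl","rb"))
def blob(sn,m,near):
    n,l,st,c=cv2.connectedComponentsWithStats(m.astype(np.uint8),connectivity=4)
    k=[i for i in range(1,n) if st[i,4]>15]; i=min(k,key=lambda i:np.hypot(*(c[i]-near))); return c[i],st[i]
# steel: low saturation bright (top face), in rack
hsv=cv2.cvtColor(t["img"],cv2.COLOR_BGR2HSV)
r=np.zeros(hsv.shape[:2],bool); r[217:240,159:185]=1
m=r&(hsv[...,1]<60)&(hsv[...,2]>125); c,st=blob(t,m,(167,227)); print("steel top",c,st,ray(t,c,.065))
c2=np.array([168.,227]);
for nm,lo,hi,near in[("cu",5,13,(167,255)),("br",14,25,(163,280))]:
    m=(hsv[...,0]>=lo)&(hsv[...,0]<=hi)&(hsv[...,1]>150)&(hsv[...,2]>150); 
    try: c,st=blob(t,m,near); print(nm,c,st,ray(t,c,.065))
    except ValueError: print(nm,"none")
print(hsv[222:234:2,160:180:2,2]); print(hsv[222:234:2,160:180:2,1])
FL=ray(t,(279.7,249.3),.02);FR=ray(t,(400.6,226.1),.02)
d=FL-FR;print("len",np.linalg.norm(d)); y=d/np.linalg.norm(d);x=np.array([y[1],-y[0],0])
seat=(FL+FR)/2+.095*x; print("seat",seat,"yaw",np.arctan2(x[1],x[0]))
H=np.array([(324,136),(587,86),(366,340),(633,288)])/4+[265-50,155]
P=[ray(t,h,.02) for h in H];c=np.mean(P,0);dd=(P[0]-P[1]+P[2]-P[3]);print("holes ctr",c,"->seat",c+.015*x,"yaw",np.arctan2(-dd[0],dd[1]),[((p-c)@x,(p-c)@y) for p in P])
# V face plates: bright in dark block
big=cv2.resize(t["img"][175:208,312:352],None,fx=16,fy=16,interpolation=cv2.INTER_CUBIC)
s_=cv2.resize(s["img"][155:190,255:300],None,fx=10,fy=10,interpolation=cv2.INTER_CUBIC)
out=np.zeros((600,800,3),np.uint8);out[:528,:640]=big
# project seat etc.
for P in(seat,):
    for dx,dy,dz in[(.0255,0,.028),(.001,.0255,.028),(.001,-.0255,.028)]:
        u=proj(t,P+dx*x+dy*y+[0,0,dz]); cv2.drawMarker(out,tuple(int(v) for v in (u+.5-[312,175])*16),(0,0,255),0,12,1)
cv2.imwrite("pics/c2.png",out)
E
```

```text
Traceback (most recent call last):
ValueError: min() iterable argument is empty
```

```bash
cat > m.py <<'E'
from h import *
import pickle
t,s=pickle.load(open("s.pkl","rb"))
hsv=cv2.cvtColor(t["img"],cv2.COLOR_BGR2HSV)
r=np.zeros(hsv.shape[:2],bool); r[218:238,160:178]=1
m=(r&(hsv[...,1]<70)&(hsv[...,2]>105)).astype(np.uint8)
x0=m.nonzero(); print("steel px",len(x0[0]),x0[1].mean(),x0[0].mean(),"bbox",x0[1].min(),x0[1].max(),x0[0].min(),x0[0].max())
print(hsv[218:240:2,158:182:2,2]); print(hsv[218:240:2,158:182:2,1])
FL=ray(t,(279.7,249.3),.02);FR=ray(t,(400.6,226.1),.02)
d=FL-FR;print("len",np.linalg.norm(d)); y=d/np.linalg.norm(d);x=np.array([y[1],-y[0],0])
seat=(FL+FR)/2+.095*x; print("seat",seat,"yaw",np.arctan2(x[1],x[0]))
H=np.array([(324,136),(587,86),(366,340),(633,288)])/4+[265-50,155]
P=[ray(t,h,.02) for h in H];c=np.mean(P,0);dd=(P[0]-P[1]+P[2]-P[3]);print("holes ctr",c,"->seat",c+.015*x,"yaw",np.arctan2(-dd[0],dd[1]),[(((p-c)@x).round(4),((p-c)@y).round(4)) for p in P])
out=cv2.resize(t["img"][175:208,312:352],None,fx=16,fy=16,interpolation=cv2.INTER_CUBIC)
for dx,dy,dz in[(.0255,0,.028),(.001,.0255,.028),(.001,-.0255,.028)]:
    u=proj(t,seat+dx*x+dy*y+[0,0,dz]); cv2.drawMarker(out,tuple(int(v) for v in (u+.5-[312,175])*16),(0,0,255),0,12,1)
cv2.imwrite("pics/c2.png",out)
E
python3 m.py
```

```text
steel px 111 165.4954954954955 226.54954954954954 bbox 160 172 220 232
[[138 121  47  93  99 101 101 104  89  98 101  86]
 [140 123  55 115 105 106 106 109 107 107 107 107]
 [138  96 107 110 108 105 102  82 118 120 120 119]
 [107 113 110 110 107 104 107  82  35  64  64  64]
 [115 111 110 108 106 109 107 113  31  34  68  65]
 [117 113 109 105 107 107 110  98  35  37  64  66]
 [123  89 110 109 107 110 112  52  37  37  63  65]
 [128  61  87 111 113 113  59  38  39  39  66  68]
 [125  58  62 106  62  38  39  40  44  54  66  65]
 [121  61  62 111 109 101  88  48 102 101 110 109]
 [122  53  62 110 107 108 110 110 110 106 118 117]]
[[ 35 228 239 241 237 237 252 243 246 239 242 240]
 [ 38 222 255  29  22  67 231 236 231 234 238 226]
 [ 37 255  10  12   7   7  13 152 238 225 238 238]
 [ 10  41   9  12  14  10  12   6  51 235 235 223]
 [ 20  18  12  14  12  14  14   9  25  30 233 239]
 [ 68  23  12  10   7  12  14  13  15  14 219 228]
 [108  72  12  12  10  14  16  10  21  14 219 239]
 [126 255  32   5  11   9  13  20   7  39 255 225]
 [122 246 251 202  99  13   7   0  17 217 243 231]
 [160 234 239 237 234 212 180 154 235 232 241 236]
 [159 250 243 243 241 236 234 241 229 248 238 235]]
len 0.32514791080286304
seat [ 0.60780377 -0.14434264  0.02      ] yaw 0.18139769106246417
holes ctr [ 0.59393076 -0.14790428  0.02      ] ->seat [ 0.60868464 -0.14519821  0.02      ] yaw 0.1838683321917633 [(np.float64(0.0695), np.float64(0.0902)), (np.float64(0.0699), np.float64(-0.0899)), (np.float64(-0.07), np.float64(0.0898)), (np.float64(-0.0694), np.float64(-0.0901))]
```

View pics/c2.png

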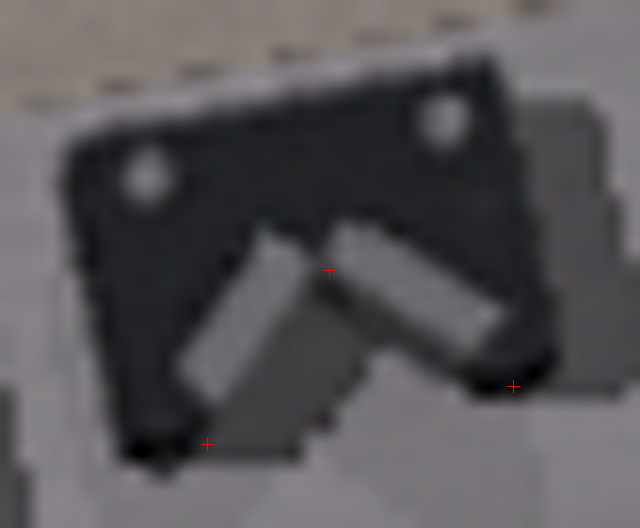

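The four plate holes fit a clean 180 x 140 mm rectangle. They put the seat at about (0.6085,-0.145) with yaw 0.184, and the projected marks agree with the faces to within 1-2 mm. Now the grasp.

```bash
cat >> h.py <<'E'
Q=lambda a:[0,np.cos(a/2),np.sin(a/2),0]
YAW=.184; SEAT=np.array([.6083,-.1448,.02]); X=np.array([np.cos(YAW),np.sin(YAW),0]); Y=np.array([-X[1],X[0],0])
E
python3 - <<'E'
from plant import manip
from h import *
import pickle
t,s=pickle.load(open("s.pkl","rb"))
B=ray(t,(166.6,226.6),.065);br=ray(t,(163.7,279.7),.065);d=B-br;a=np.arctan2(d[1],d[0])
print(B,br,np.linalg.norm(d),"rack yaw",a,"side px top",proj(s,B),"bottom",proj(s,B-[0,0,.06]))
for p,q in[([*B[:2],.021],Q(a)),([*(SEAT-.05*X)[:2],.036],Q(YAW)),([*(SEAT)[:2],.03],Q(YAW))]: print(manip.solve_ik(p,q))
manip.goto([*B[:2],.16],Q(a)); print(manip.get_obs()["t"])
manip.set_gripper(.75,40)
v=manip.snapshot("side");cv2.imwrite("pics/s1.png",v["img"][150:400,120:420]); print(manip.get_obs()["t"],manip.get_obs()["ee_pos"])
E
```

```text
[0.54133472 0.28636783 0.065     ] [0.40729809 0.28973688 0.065     ] 0.134078964938165 rack yaw -0.02512998962068876 side px top [228.65450915 296.02258799] bottom [230.95956687 316.76565539]
[ 0.38106335  0.43511697 -0.28513969  0.85053968  0.         -2.73539931]
[-0.38011844  0.36902779 -0.34904843  0.85272011  0.          2.57747421]
[-0.33702616  0.4435089  -0.24809191  0.87919552  0.          2.62056649]
3.6917
4.0917 [0.54140838 0.28626598 0.16001714]
```

View pics/s1.png

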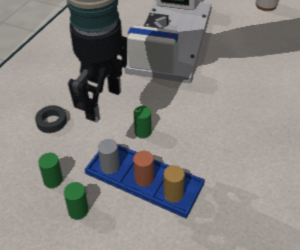

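The gripper is above the steel bar at crop (108,150), with the neighbouring bars clear. Measured bar spacing is 134.1 mm against 134 mm expected, so the position looks reliable. Next I'll grasp, lift and place the bar.

```bash
python3 - <<'E'
from plant import manip
from h import *
p=manip.get_obs()["ee_pos"]; T=lambda:round(manip.get_obs()["t"],2)
manip.line_to([p[0],p[1],.022],feed=.12)
manip.set_gripper(0,40); o=manip.get_obs();print(T(),o["gripper_width"],o["gripper_force"],o["ee_pos"])
manip.line_to([p[0],p[1],.17],feed=.15); o=manip.get_obs();print(T(),o["gripper_width"],o["gripper_force"])
P=(SEAT-.05*X); manip.goto([P[0],P[1],.17],Q(YAW+np.pi)); print(T(),manip.get_obs()["ee_pos"],manip.get_obs()["force"])
manip.line_to([P[0],P[1],.05],feed=.1); print(T(),manip.get_obs()["ee_pos"],manip.get_obs()["force"])
v=manip.snapshot("side");u=manip.snapshot("top")
cv2.imwrite("pics/p1.png",np.hstack([cv2.resize(v["img"][110:240,220:350],(390,390)),cv2.resize(u["img"][150:270,270:390],(390,390))]))
E
```

```text
5.76 0.4110361560668038 40.01462459564209 [0.54219022 0.28672618 0.02300968]
6.89 0.41621542527401745 40.40951192378998
8.77 [ 0.55914096 -0.15339353  0.16975178] [-0.61769791  0.74532655 -5.29834851]
10.12 [ 0.5600085  -0.15428375  0.0508808 ] [-0.1089617   0.14515197 -6.20127046]
```

View pics/p1.png

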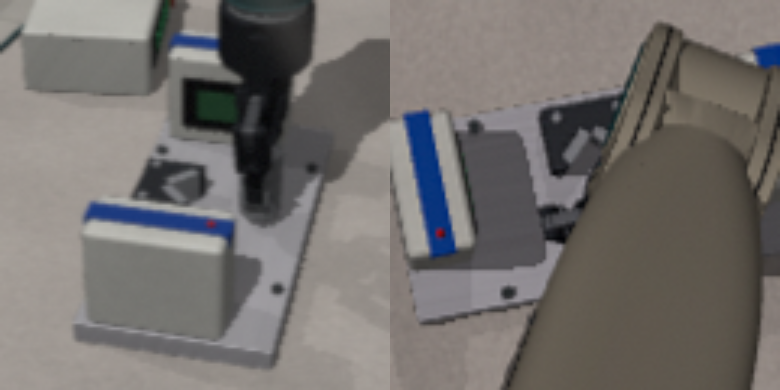

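The side view shows the bar held upright over the plate in front of the V at left-panel (260,200), and the wrist reads its weight. Next I'll lower until it touches, release, and go up.

```bash
python3 - <<'E'
from plant import manip
from h import *
T=lambda:round(manip.get_obs()["t"],2)
P=(SEAT-.05*X); f0=manip.get_obs()["force"][2]
manip.line_to([P[0],P[1],.040],feed=.05)
z=.040
while z>.034:
    z-=.0006; manip.line_to([P[0],P[1],z],feed=.03); f=manip.get_obs()["force"][2]
    if f-f0>2.5: break
print(T(),z,manip.get_obs()["ee_pos"],f0,f)
manip.set_gripper(.7); print(T())
manip.line_to([P[0],P[1],.14],feed=.15)
B=SEAT-.098*X; manip.line_to([B[0],B[1],.14],feed=.2); manip.set_gripper(0,20); print(T(),manip.get_obs()["gripper_width"])
v=manip.snapshot("side");u=manip.snapshot("top");import pickle;pickle.dump((u,v),open("s2.pkl","wb"))
cv2.imwrite("pics/p2.png",np.hstack([cv2.resize(v["img"][110:240,220:350],(390,390)),cv2.resize(u["img"][150:270,270:390],(390,390))]))
E
```

```text
11.82 0.036999999999999984 [ 0.55986577 -0.1541985   0.03799028] -4.359090095074299 4.457970847046496
12.18
13.99 -0.001430604261142674
```

View pics/p2.png

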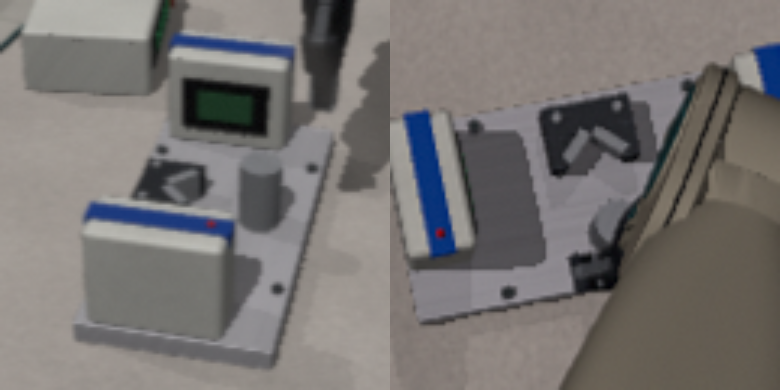

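The bar stands upright on the plate, clear of the V, at left-panel (260,190). The closed fingers are behind it. I'll push low with the shut fingers tilted slightly so the tips lead, in small steps under force feedback, yielding sideways.

```bash
cat > push.py <<'E'
from plant import manip
from h import *
T=lambda:round(manip.get_obs()["t"],2)
r=R.from_rotvec(-.08*Y)*R.from_quat(np.roll(Q(YAW+np.pi),-1)); q=np.roll(r.as_quat(),1)
def at(d,l=0,z=.034,feed=.05): p=SEAT+d*X+l*Y; manip.line_to([p[0],p[1],z],q,feed=feed)
def F(n=4):
    a=[]
    for _ in range(n): a.append(manip.get_obs()["force"]); manip.pause(.02)
    f=np.mean(a,0); return np.array([-f@X,f@Y,f[2]])
E
python3 - <<'E'
from push import *
at(-.098,z=.14); at(-.098,feed=.12); at(-.088); manip.pause(.3)
f0=F(10); np.save("f0.npy",f0); print(T(),"tare",f0)
at(-.060,feed=.04); print("slide",T(),F()-f0, F()-f0)
at(-.038,feed=.04); print(T(),F()-f0)
d=-.038
while d<-.022:
    d+=.0005; at(d,feed=.03); f=F()-f0
    e=manip.get_obs()["ee_pos"]-SEAT
    if d>-.033: print(round(d,4),T(),f.round(2),round(e@X,4),round(e@Y,4))
    if f[0]>4.5: break
E
```

```text
16.19 tare [ 0.20110355  0.07307611 -0.04765383]
slide 17.04 [-0.46791826 -0.04848093  0.30853877] [0.00352206 0.19453143 0.27926166]
17.88 [-0.28866438  0.01564946  0.52031333]
-0.033 21.11 [ 0.36 -0.37 -0.15] -0.033 -0.0
-0.0325 21.43 [ 0.51 -0.14  0.44] -0.0324 -0.0
-0.032 21.74 [ 0.54 -0.12  0.29] -0.0319 -0.0
-0.0315 22.06 [ 1.07 -0.42 -0.03] -0.0315 0.0
-0.031 22.38 [ 0.1   0.38 -0.04] -0.031 -0.0
-0.0305 22.69 [ 0.    0.11 -0.18] -0.0304 -0.0
-0.03 23.01 [ 0.35  0.56 -0.42] -0.03 -0.0
-0.0295 23.32 [ 0.39  0.19 -0.43] -0.0294 -0.0001
-0.029 23.64 [ 0.45 -0.34 -0.03] -0.0289 -0.0
-0.0285 23.96 [ 0.46 -0.1  -0.02] -0.0285 0.0
-0.028 24.27 [ 0.32 -0.3   0.17] -0.0279 -0.0
-0.0275 24.59 [0.33 0.11 0.15] -0.0275 0.0
-0.027 24.91 [2.05 0.45 0.96] -0.0273 0.0001
-0.0265 25.23 [2.08 1.02 1.05] -0.0269 0.0003
-0.026 25.54 [2.07 0.99 0.36] -0.0261 0.0002
-0.0255 25.86 [ 1.67  0.89 -0.64] -0.0254 -0.0
-0.025 26.18 [3.73 0.11 0.37] -0.0254 0.0
-0.0245 26.49 [4.91 0.01 1.11] -0.0253 0.0001
```

The bar met one face at about -0.027, slid across, and settled at -0.0254 with lateral force near zero. I'll raise the push to 12 N and hold it.

```bash
python3 - <<'E'
from push import *
f0=np.load("f0.npy"); d=-.0245
def rep(f):
    e=manip.get_obs()["ee_pos"]-SEAT; print(round(d,5),T(),f.round(2),round(e@X,4),round(e@Y,4))
for _ in range(25):
    f=F(6)-f0; rep(f)
    if f[0]>11.3: break
    d+=float(np.clip((11.9-f[0])*.00009,.0001,.0004)); at(d,feed=.03)
for _ in range(6):
    f=F(8)-f0; rep(f)
    if abs(f[0]-12)>.7: d+=float(np.clip((12-f[0])*.00008,-.0003,.0002)); at(d,feed=.03)
v=manip.snapshot("side"); cv2.imwrite("pics/p3.png",cv2.resize(v["img"][110:240,220:350],(520,520)))
E
```

```text
-0.0245 26.59 [4.54 0.11 1.44] -0.0253 0.0
-0.0241 26.94 [5.41 0.37 2.2 ] -0.0252 0.0
-0.0237 27.29 [6.41 0.57 2.7 ] -0.0252 0.0
-0.0233 27.64 [ 7.31 -0.06  2.96] -0.0252 0.0001
-0.0229 27.99 [ 8.34 -0.09  2.74] -0.0252 0.0001
-0.02258 28.34 [ 8.4  -0.16  3.26] -0.0252 0.0001
-0.02226 28.69 [ 9.16 -0.13  3.81] -0.0251 0.0002
-0.02202 29.04 [ 9.51 -0.13  3.84] -0.0252 0.0002
-0.0218 29.39 [ 9.66 -0.65  4.42] -0.0251 0.0002
-0.0216 29.74 [10.18  0.02  4.22] -0.0251 0.0002
-0.02145 30.09 [10.22 -0.09  4.18] -0.0252 0.0003
-0.0213 30.44 [10.91 -0.28  4.67] -0.0251 0.0002
-0.0212 30.79 [10.66 -0.04  4.51] -0.0251 0.0003
-0.02108 31.14 [11.17 -0.65  5.07] -0.0251 0.0003
-0.02098 31.49 [11.1   0.02  4.44] -0.0251 0.0003
-0.02088 31.84 [11.64 -0.38  4.71] -0.0251 0.0003
-0.02088 31.98 [11.21 -0.72  4.77] -0.0251 0.0003
-0.02082 32.36 [11.23 -0.45  4.81] -0.0251 0.0003
-0.02076 32.74 [11.82 -0.44  4.81] -0.0251 0.0003
-0.02076 32.88 [11.55 -0.26  5.09] -0.0251 0.0003
-0.02076 33.01 [11.47 -0.81  4.88] -0.0251 0.0003
-0.02076 33.14 [11.78 -0.34  4.78] -0.0251 0.0003
```

View pics/p3.png

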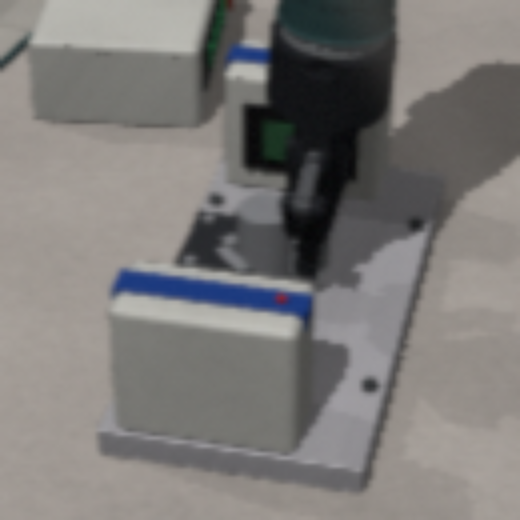

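The bar (left-panel (265,235)) is upright in the V and has been held at about 11.6 N for over a second. Now I'll back straight off, lift and check.

```bash
python3 - <<'E'
from push import *
at(-.0255,feed=.02); at(-.06,feed=.05); at(-.085); at(-.085,z=.16,feed=.15); print(T())
manip.goto([.45,-.05,.25],Q(YAW+np.pi)); print(T())
v=manip.snapshot("side");u=manip.snapshot("top")
b=proj(u,SEAT+[0,0,.06]);print("expected bar top px (top)",b,"in panel",(b-[270,150])*3.25+390*np.array([1,0]))
cv2.imwrite("pics/p4.png",np.hstack([cv2.resize(v["img"][110:240,220:350],(390,390)),cv2.resize(u["img"][150:270,270:390],(390,390))]))
E
```

```text
36.06
36.74
expected bar top px (top) [335.68793161 198.30458059] in panel [603.48577774 156.98988691]
```

View pics/p4.png

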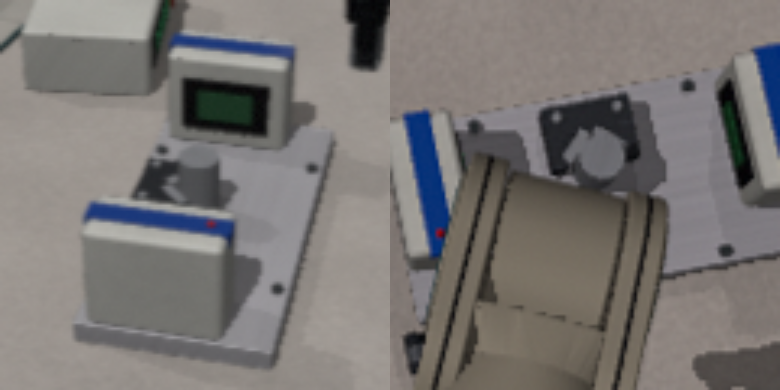

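The bar stands upright in the V. In the right panel its top is at about (601,155), against an expected (603,157). The robot is clear, so I'm handing in.

```bash
python3 -c "
from plant import manip
print(manip.finish_job())"
```

```text
the job is handed in; nothing more can be done
None
```

The job is handed in: the steel bar was seated in the V, held at about 11.6 N for over a second, and released upright with the robot clear; the hand-in returned no verdict, and I didn't re-check the other bars, jar or ring at the end.

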